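Clip the kitchen timer onto the worktop rail

TASK

Clip the red kitchen timer onto the aluminium rail, over the blue mark: hook the lip under its base beneath the rail edge nearest the robot while its other end is still tilted up, then tilt it down until its foot clip snaps under the far edge and it sits flat on the rail. Let go of it, and leave the white timer where it stands.

Things in the scene. Friction and masses are not known exactly. Their poses are not given: they have to be found in the camera images.
- red_timer: Red clip-on timer, loose, 0.2 kg, 94 x 50 x 48 mm (x, y, z), display on top; grasp its flat sides across y. Origin: middle of its flat underside; z up, x from hook end (starts turned to the robot, +-35 deg) to clip end. Sprung black clip: barb at x 29, z -8 mm, gives 11 mm to +x; 5-12 N down there snaps it. Stands on hook wall and two feet (x 45 mm) reaching to z -32 mm, on a 12 mm board.
- red_lip (a point): Tip of the timer's hook lip (at x -24.5, y 0, z -23.5 mm in the timer's frame). The hook, 46 mm wide: a 5 mm wall down from the underside, inner face at x -38.5 mm, and from it the 4 mm thick lip, pointing to +x and sloping down 24 deg. The open gap between underside and lip is 16 mm high at the wall, 22 mm at the tip.
- rail: Fixed aluminium T-section rail, 260 mm long (its y). Origin: middle of its underside on the worktop; z up, -x towards the robot +-20 deg. Top plate 70 mm wide (edges x -35, +35 mm), 6 mm thick, top face at z 60 mm; web below only 22 mm wide, foot 60 x 4 mm. A 30 mm blue band marks the middle, y = 0. A seated timer's axes lie along the rail's, its origin at about 0, 0, 60 mm.
- white_timer: White timer, loose, same shape, size and frame as the red one, about 150 mm beside it on the same board. To be left alone.
There are look-alikes about, which are no part of the job. Of the things shaped like the red_timer, the red one is meant.

How it is judged:
On the way:
1. the red timer's lip is hooked under the rail edge nearest the robot, at least 3 mm in, within 25 mm of the blue mark's middle, with the timer still tilted up by 7 degrees or more (x of red_lip in the frame of rail between -0.032 and -0.005 m and z of red_lip in the frame of rail between 0.015 and 0.054 m and y of red_lip in the frame of rail between -0.025 and 0.025 m and angle between red_timer's own z axis and vertical between 0.12 and 0.8 rad), for 0.1 s.
At the end, for the whole second after the job is handed in: The red timer sits flat on the rail (3.5 degrees, 3.5 mm: clip snapped), lip under the edge nearest the robot, within 20 mm of the blue mark's middle, square within 10 degrees, released and at rest; the white timer within 30 mm of where it stood (x of red_lip in the frame of rail between -0.032 and -0.012 m and z of red_timer in the frame of rail between 0.056 and 0.0635 m and y of red_timer in the frame of rail between -0.02 and 0.02 m and angle between the x axis of red_timer and the x axis of rail, either way round below 0.17 rad and angle between red_timer's own z axis and vertical below 0.06 rad and linear speed of red_timer below 0.02 m/s and distance of white_timer from where it was at the start of the episode below 0.03 m); the robot touches nothing.
It fails at once if the white timer is shifted by more than 30 mm (distance of white_timer from where it was at the start of the episode above 0.03 m).
It also fails if it takes over 48 s, if anything falls off the work surface, if the arm or the gripper's body presses on something with over 40 N, if the wrist force passes 120 N, or if a joint passes its speed limit or range.

ROBOT

A 6-joint arm with a two-finger parallel gripper is mounted at the origin on the work surface. World frame = base frame: x ahead of the robot, y to its left, z up, the work surface at z = 0. Lengths are in m, angles in rad, forces in N, time in s.
With the tool pointing down it reaches from about 0.325 to 0.775 m from the base axis. Payload 5.5 kg.
Tool frame: the origin (TCP) lies between the finger pads; the fingertips stand 19 mm ahead of it and the grasp point (between the pads) is the TCP; z points along the fingers, y is the direction in which the jaws open and shut (so a half turn about z gives the same grasp; the last joint's range is limited). The gripper opens to 88 mm and grips with 3 to 60 N. Pads are 20 mm wide; open, the fingers measure 115 mm over their backs; the gripper's body (75 mm by 178 mm) begins 61 mm behind the grasp point.
Start: joints at [1.236, 0.091, 1.231, -0, 1.82, -0.057], TCP at [0.165, 0.577, 0.242] pointing down, gripper open.
Joint ranges: [-2.87, 2.87], [-0.86, 2.18], [0.17, 2.46], [-1.51, 4.65], [0.06, 2.69], [-2.65, 2.65]. Speed limits (rad/s): [2.57, 2.57, 3.01, 3.14, 3.14, 3.14].

INTERFACE

Orientations are given as a rotation vector (axis times angle).
In Python, from plant import arm, vision gives the robot as it stands. The module is installed in compiled form; this text tells all that it offers.
- The arm moves only by the shell command python3 -m crank 'ROWS' [FORCE]. ROWS is JSON, a list of rows, each a list of 7 numbers: the shift along the tool's x, y, z in m, then the turn, a rotation vector about the tool's x, y, z in rad, then the finger opening in m, from 0 to 0.0878. In form: [[tx, ty, tz, ax, ay, az, claw], ...]. A call has exactly 10 rows; each row shifts and turns the commanded pose from where the row before left it, along the tool's axes as they then stand; what a row does not reach is not made up. A row lasts 1/10 s, in which the tool goes at most 50 mm and 8.59 degrees, less where a joint would pass 70% of its speed; a pose out of reach is approached as far as the arm can. A call is refused whole if a number of a shift passes 0.05 or a number of a turn 0.15, either way. A call with a gripper value outside its range is refused whole. The fingers move at their own pace and stop on an object; FORCE is the grip in N (left out, the last holds). Time passes only in rows, so rows that do not move let the fingers close, or fill a call up. It gives the time, the measured TCP pose, the force and the opening at its end, in the units of the state.
- arm.state(): the state, without advancing time (a new reading comes with each control period).
- vision.get_image(name): name is "side" or "top"; returns a dict with "pixels" (480x640x3 uint8, red, green, blue), "intrinsics" (3x3 intrinsics, pixels), "T" (4x4, takes a point from camera to world coordinates). Camera axes: x right, y down, z forward; pixel columns grow to the right and rows downward; lengths in m; the calibration is good to about 2 mm. A picture is of the moment at which its call begins. There is no depth.
- arm.close_job(): hands the job in, once; it reports no verdict.
The state is a dict: "clock": time; "qpos": joint angles; "qvel": joint speeds; "joint_torque": joint torques, N m; "ee_pos": TCP position; "ee_rot": TCP orientation; "contact_force": force on the tool from outside, world axes, zero at the start; "torque": the same for the moment, N m; "finger_gap": finger opening in m.
Only numpy, scipy, OpenCV 4.12 (cv2) and the standard library are available. Lean on these libraries where they do the work, as an engineer would, in place of code of your own. Each camera call takes 0.05 s, during which the arm holds its last target.

## Working session

There is one attempt and no reset: what is moved stays moved. The work goes in short steps, Python scripts to look and compute and a shell command to move; the robot and the scene stay as the last step left them, time stands still between calls to the robot, and variables do not carry over. Pictures are saved under pics/ and viewed, and the job is handed in when it is done.

```bash
mkdir -p pics
python3 - <<'E'
from plant import arm, vision
import cv2
s=arm.state(); print(s)
for n in("side","top"):
    d=vision.get_image(n); print(n,d["intrinsics"],d["T"])
    cv2.imwrite(f"pics/{n}0.png",d["pixels"][:,:,::-1])
E
```

```text
{'clock': 0.0, 'qpos': array([ 1.23631473e+00,  9.18336808e-02,  1.23186629e+00, -6.30934933e-07,
        1.81980735e+00, -5.67022234e-02]), 'qvel': array([ 7.18104912e-04, -1.13857887e-04, -9.79060318e-04,  8.81511084e-04,
        7.98522731e-05,  1.27583394e-03]), 'joint_torque': array([-1.57983563e-03, -4.46439815e+01, -4.06448793e+01,  6.96048397e-02,
        2.90547375e-02, -2.08854326e-04]), 'ee_pos': array([0.16444967, 0.57675166, 0.24053299]), 'ee_rot': array([-4.34881949e-01, -3.11097079e+00,  2.95005252e-03]), 'contact_force': array([ 0.23578666,  0.18230229, -0.40212314]), 'torque': array([ 0.00420944, -0.00754044,  0.01518473]), 'finger_gap': 0.08770491932168303}
side [[455.58282432   0.         312.90329605]
 [  0.         455.58282432 245.93327431]
 [  0.           0.           1.        ]] [[ 8.47118896e-01 -2.61081311e-01  4.62845683e-01 -6.59419725e-04]
 [-5.31402489e-01 -4.17808556e-01  7.36917502e-01 -7.59398135e-01]
 [ 9.85499406e-04 -8.70214088e-01 -4.92672781e-01  6.29484038e-01]
 [ 0.00000000e+00  0.00000000e+00  0.00000000e+00  1.00000000e+00]]
top [[464.49114086   0.         326.00159911]
 [  0.         464.49114086 236.58540226]
 [  0.           0.           1.        ]] [[-0.01577584 -0.98596691  0.16619382  0.39073815]
 [-0.99987482  0.01535477 -0.00381821  0.04440609]
 [ 0.00121276 -0.16623325 -0.98608571  0.95148857]
 [ 0.          0.          0.          1.        ]]
```

View pics/side0.png

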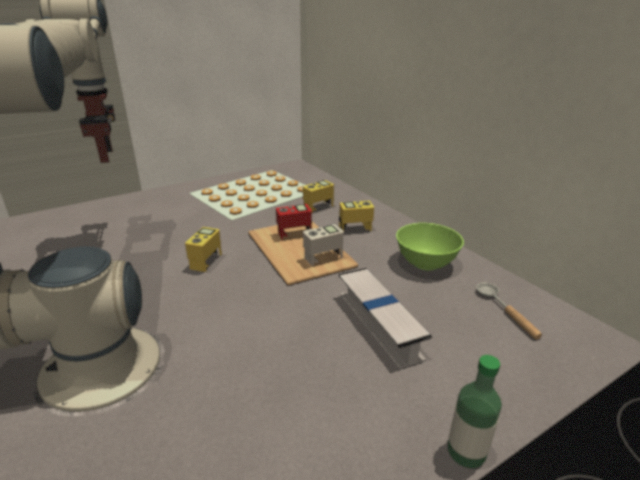

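View pics/top0.png

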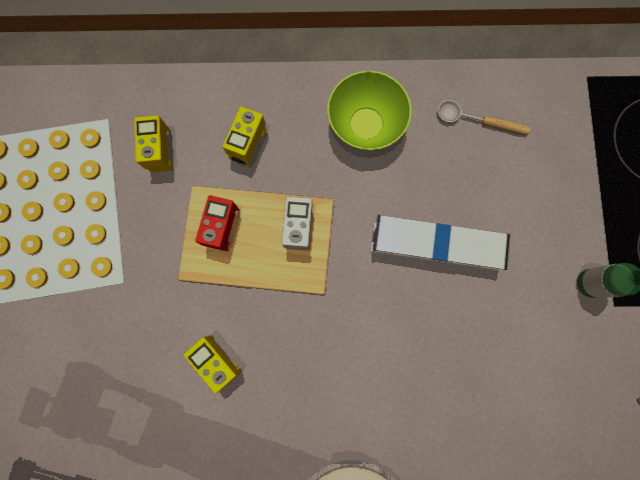

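```bash
cat > h.py <<'E'
import numpy as np, cv2
from plant import arm, vision
from scipy.spatial.transform import Rotation as R
def grab(n,save=None):
    d=vision.get_image(n)
    if save: cv2.imwrite(save,d["pixels"][:,:,::-1])
    return d
def ray(d,uv):
    v=d["T"][:3,:3]@np.linalg.inv(d["intrinsics"])@np.array([uv[0],uv[1],1.]); return d["T"][:3,3],v/np.linalg.norm(v)
def onz(d,uv,z):
    o,v=ray(d,uv); return o+v*(z-o[2])/v[2]
def proj(d,p):
    c=np.linalg.inv(d["T"])@np.append(p,1); q=d["intrinsics"]@c[:3]; return q[:2]/q[2]
def tri(d1,a,d2,b):
    o,v=ray(d1,a);o2,v2=ray(d2,b)
    A=np.stack([v,-v2],1);t=np.linalg.lstsq(A,o2-o,rcond=None)[0]
    p,q=o+t[0]*v,o2+t[1]*v2; return (p+q)/2,np.linalg.norm(p-q)
def crop(d,x0,y0,w,h,k,name):
    im=d["pixels"][y0:y0+h,x0:x0+w,::-1]; cv2.imwrite(name,cv2.resize(im,None,fx=k,fy=k,interpolation=cv2.INTER_CUBIC))
E
python3 - <<'E'
from h import *
t=grab("top");s=grab("side")
np.save("t0.npy",t["pixels"]);np.save("s0.npy",s["pixels"])
crop(t,180,180,160,120,5,"pics/ct.png")
crop(s,260,180,110,90,7,"pics/cs.png")
crop(t,360,200,160,80,5,"pics/crt.png")
crop(s,320,250,130,120,5,"pics/crs.png")
E
```

```text
(no output)
```

View pics/ct.png

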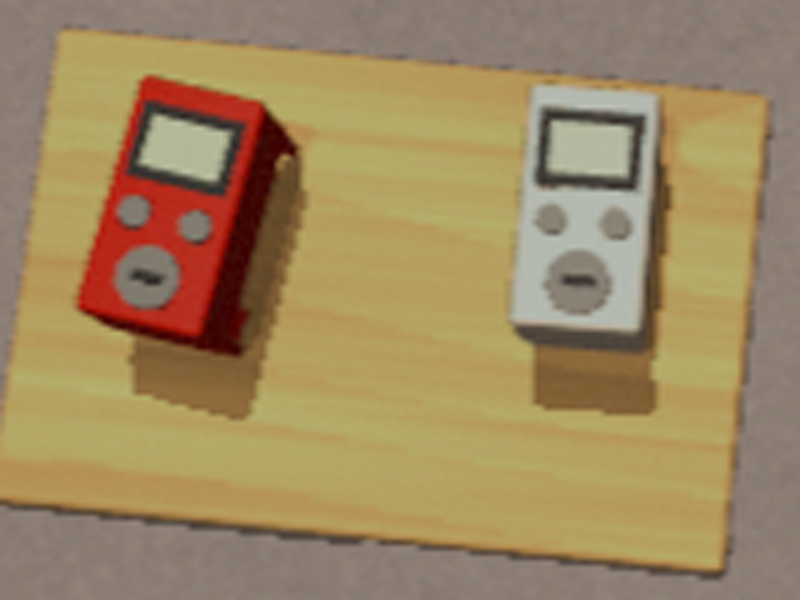

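View pics/cs.png

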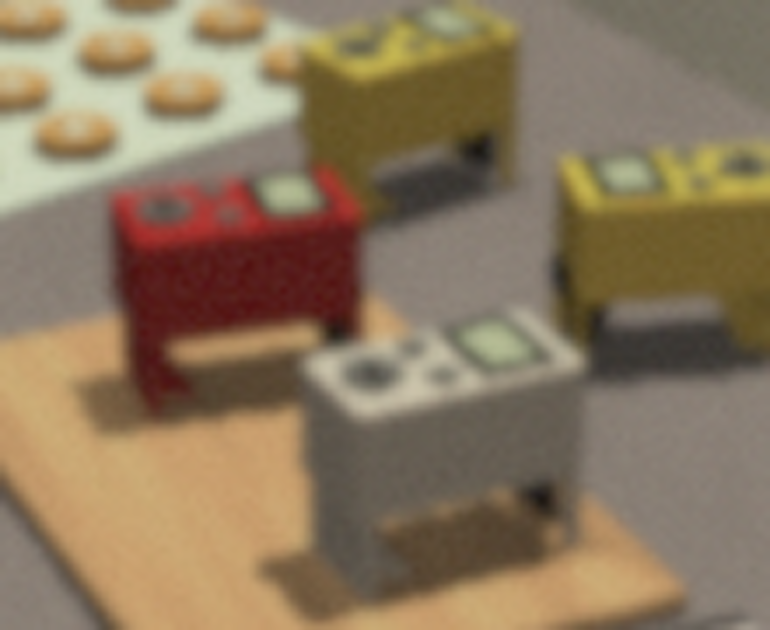

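View pics/crt.png

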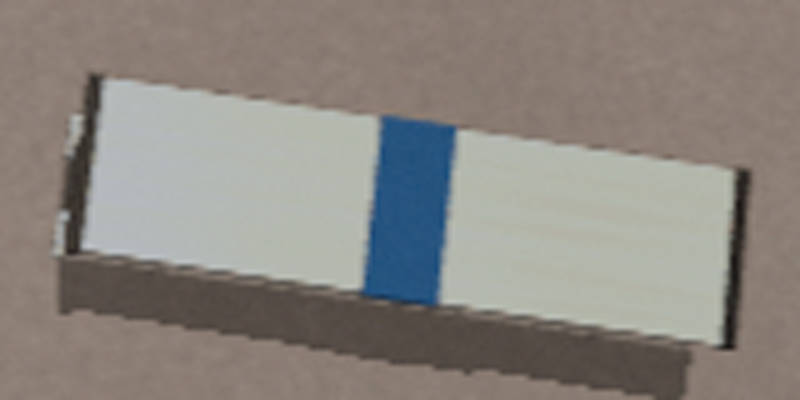

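View pics/crs.png

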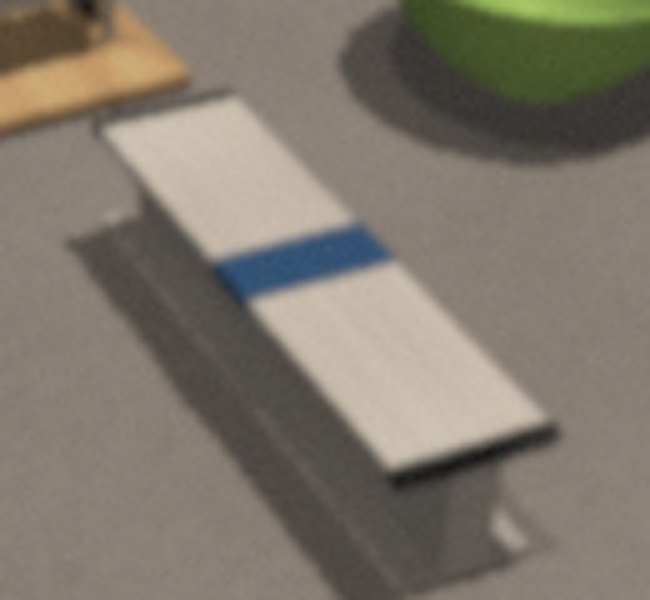

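```bash
cat >> h.py <<'E'
def quad(mask):
    mask=mask.astype(np.uint8)*255
    mask=cv2.morphologyEx(mask,cv2.MORPH_CLOSE,np.ones((9,9)))
    c=max(cv2.findContours(mask,cv2.RETR_EXTERNAL,cv2.CHAIN_APPROX_NONE)[0],key=cv2.contourArea)
    h=cv2.convexHull(c); r=cv2.minAreaRect(c)
    e=0.02
    while True:
        a=cv2.approxPolyDP(h,e*cv2.arcLength(h,True),True)
        if len(a)<=4 or e>0.2: break
        e+=0.005
    return a[:,0].astype(float),cv2.boxPoints(r),cv2.contourArea(c)
E
python3 - <<'E'
from h import *
t=grab("top");s=grab("side")
P=t["pixels"].astype(int);H=cv2.cvtColor(t["pixels"],cv2.COLOR_RGB2HSV).astype(int)
Q=s["pixels"].astype(int)
m=(P[...,0]>150)&(P[...,1]<80)&(P[...,2]<80)
a,b,A=quad(m);print("red",a.tolist(),b.tolist(),A)
for z in(.080,.092):
    w=np.array([onz(t,u,z)[:2] for u in b]);c=w.mean(0)
    print(z,w.round(4).tolist(),c,[np.linalg.norm(w[i]-w[i-1]).round(4) for i in range(4)])
# triangulate corner
for (a1,b1) in [((180+147/5,180+75/5),(260+343/7,180+172/7)),((180+265/5,180+102/5),(260+362/7,180+218/7)),((180+203/5,180+335/5),(260+135/7,180+247/7)),((180+78/5,180+308/5),(260+113/7,180+195/7))]:
    print(tri(t,a1,s,b1))
m=(P[...,2]>P[...,0]+50); 
a,b,A=quad(m);print("blue",a.tolist(),b.tolist(),A)
w=np.array([onz(t,u,.06)[:2] for u in b]);print(w,w.mean(0),[np.linalg.norm(w[i]-w[i-1]).round(4) for i in range(4)])
ms=(Q[...,2]>Q[...,0]+40);a,b2,A=quad(ms);print("blue side",a.tolist(),A)
w=np.array([onz(s,u,.06)[:2] for u in a]);print(w,w.mean(0))
m=np.zeros(m.shape,bool);m[195:285,365:515]=(P.min(2)[195:285,365:515]>150)|(P[...,2]>P[...,0]+50)[195:285,365:515]
a,b,A=quad(m);print("rail",a.tolist(),b.tolist(),A)
for q in(a,b):
    w=np.array([onz(t,u,.06)[:2] for u in q]);print(w,w.mean(0),[np.linalg.norm(w[i]-w[i-1]).round(4) for i in range(len(w))])
E
```

```text
red [[209.0, 195.0], [231.0, 200.0], [219.0, 246.0], [196.0, 241.0]] [[194.9434051513672, 240.6981201171875], [208.4150848388672, 193.54718017578125], [232.1886749267578, 200.33963012695312], [218.7169952392578, 247.49057006835938]] 1124.5
0.08 [[0.5336, 0.29], [0.6255, 0.2669], [0.6113, 0.2207], [0.5198, 0.2446]] [0.57254096 0.25556131] [np.float64(0.0475), np.float64(0.0948), np.float64(0.0483), np.float64(0.0945)]
0.092 [[0.5316, 0.2867], [0.6222, 0.2638], [0.6082, 0.2183], [0.5181, 0.2418]] [0.57003762 0.2526538 ] [np.float64(0.0468), np.float64(0.0935), np.float64(0.0476), np.float64(0.0932)]
(array([0.62330572, 0.2613931 , 0.0881485 ]), np.float64(0.006465945342011109))
(array([0.60884004, 0.21737939, 0.0889466 ]), np.float64(6.801791717634791e-05))
(array([0.51869782, 0.23895136, 0.0903678 ]), np.float64(0.00105086400413584))
(array([0.53129692, 0.28487695, 0.09142456]), np.float64(0.002957383427773356))
blue [[437.0, 223.0], [450.0, 225.0], [446.0, 260.0], [433.0, 258.0]] [[432.3536682128906, 258.81707763671875], [436.3414611816406, 222.9268035888672], [450.7195129394531, 224
[... 467 characters left out ...]
5]] [ 0.5268501  -0.18238976]
rail [[374.0, 223.0], [505.0, 234.0], [503.0, 268.0], [371.0, 250.0]] [[370.2641906738281, 249.89781188964844], [375.1998596191406, 214.36109924316406], [507.8902282714844, 232.7903289794922], [502.9545593261719, 268.3270263671875]] 4370.5
[[ 0.56647472 -0.05335688]
 [ 0.54066569 -0.30797288]
 [ 0.47435356 -0.29881452]
 [ 0.51328169 -0.04578877]] [ 0.52369391 -0.17648326] [np.float64(0.0537), np.float64(0.2559), np.float64(0.0669), np.float64(0.256)]
[[ 0.51350365 -0.04436971]
 [ 0.58370916 -0.05628093]
 [ 0.54296961 -0.31380199]
 [ 0.47372439 -0.29867706]] [ 0.5284767  -0.17828242] [np.float64(0.2574), np.float64(0.0712), np.float64(0.2607), np.float64(0.0709)]
```

Candidates (top image): red timer (217,223), white (297,223), yellow ones (152,143), (244,136), (212,364). The red one fits; in the crop it is on the board with its hook wall and lip towards the robot. Its top measures 93 x 47 mm at z 92 mm, at (0.570, 0.252), yaw about -14.5°. The rail's blue mark is at (0.528, -0.183), rail yaw -9°. The rail checks at 70 mm wide.

```bash
cat >> h.py <<'E'
def timer_tool(yaw_deg,pitch_deg):
    # tool rotation when it holds the timer: tool x = -timer x, tool y = timer y, tool z = -timer z
    T=R.from_euler("z",yaw_deg,degrees=True)*R.from_euler("y",-pitch_deg,degrees=True)
    return T, T*R.from_matrix(np.diag([-1.,1,-1]))
def go(pos,tool):
    s=arm.state(); c=R.from_rotvec(s["ee_rot"])
    d=np.array(pos)-s["ee_pos"]
    print("t",round(s["clock"],2),"pos",s["ee_pos"].round(4),"gap",round(s["finger_gap"],4),"F",np.round(s["contact_force"],1),"M",np.round(s["torque"],2))
    print("turn(tool)",(c.inv()*tool).as_rotvec().round(3),"shift before turn",c.inv().apply(d).round(4),"after turn",tool.inv().apply(d).round(4))
E
python3 - <<'E'
from h import *
_,t=timer_tool(-14.5,0)
go([.580,.249,.17],t)
E
```

```text
t 0.3 pos [0.1645 0.5769 0.2412] gap 0.0876 F [ 0.8 -0.3 -0. ] M [-0.02  0.02 -0.06]
turn(tool) [-0.001 -0.    -0.025] shift before turn [-0.4895 -0.2014  0.0713] after turn [-0.4844 -0.2135  0.0712]
```

```bash
python3 -m crank '[[0,0,0,0,0,-0.025,0.0878],[-0.03,-0.013,0,0,0,0,0.0878],[-0.035,-0.0155,0,0,0,0,0.0878],[-0.035,-0.0155,0,0,0,0,0.0878],[-0.035,-0.0155,0,0,0,0,0.0878],[-0.035,-0.0155,0,0,0,0,0.0878],[-0.035,-0.0155,0,0,0,0,0.0878],[-0.035,-0.0155,0,0,0,0,0.0878],[-0.035,-0.0155,0,0,0,0,0.0878],[-0.035,-0.0155,0,0,0,0,0.0878]]' 40
python3 - <<'E'
from h import *
_,t=timer_tool(-14.5,0)
go([.580,.249,.14],t)
E
```

```text
clock: 1.3
ee_pos: [0.4315, 0.3657, 0.2418]
ee_rot: [0.394, 3.116, 0.001]
contact_force: [-0.3, 0.3, -0.1]
finger_gap: 0.0882
t 1.3 pos [0.4315 0.3657 0.2418] gap 0.0882 F [-0.3  0.3 -0.1] M [-0.02  0.02 -0.03]
turn(tool) [0.    0.    0.001] shift before turn [-0.1728 -0.0761  0.1018] after turn [-0.173  -0.0758  0.1018]
```

```bash
python3 -m crank '[[-0.03,-0.013,0,0,0,0,0.0878],[-0.03,-0.013,0,0,0,0,0.0878],[-0.03,-0.013,0.01,0,0,0,0.0878],[-0.03,-0.013,0.02,0,0,0,0.0878],[-0.03,-0.013,0.02,0,0,0,0.0878],[-0.02,-0.01,0.02,0,0,0,0.0878],[-0.003,-0.001,0.02,0,0,0,0.0878],[0,0,0.01,0,0,0,0.0878],[0,0,0,0,0,0,0.0878],[0,0,0,0,0,0,0.0878]]'
python3 - <<'E'
from h import *
_,t=timer_tool(-14.5,0)
go([.580,.249,.07],t)
d=grab("side","pics/s1.png"); crop(d,240,120,160,120,5,"pics/s1c.png")
d=grab("top"); crop(d,150,150,160,120,5,"pics/t1c.png")
E
```

```text
clock: 2.3
ee_pos: [0.5787, 0.2505, 0.1426]
ee_rot: [0.394, 3.116, 0.001]
contact_force: [0.2, 0.8, -1.3]
finger_gap: 0.0878
t 2.3 pos [0.5787 0.2505 0.1426] gap 0.0878 F [ 0.2  0.8 -1.3] M [-0.03  0.01 -0.02]
turn(tool) [0.001 0.001 0.001] shift before turn [-0.0015 -0.0012  0.0726] after turn [-0.0016 -0.0012  0.0726]
```

View pics/s1c.png

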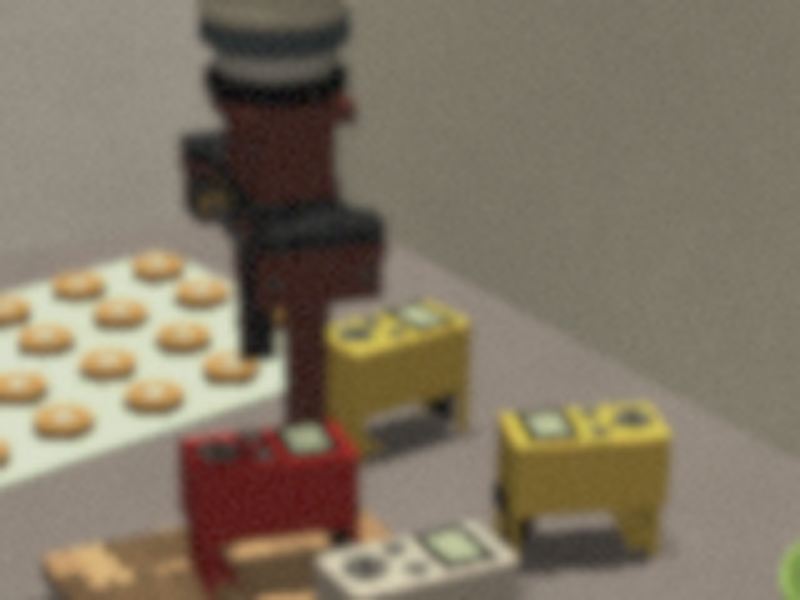

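View pics/t1c.png

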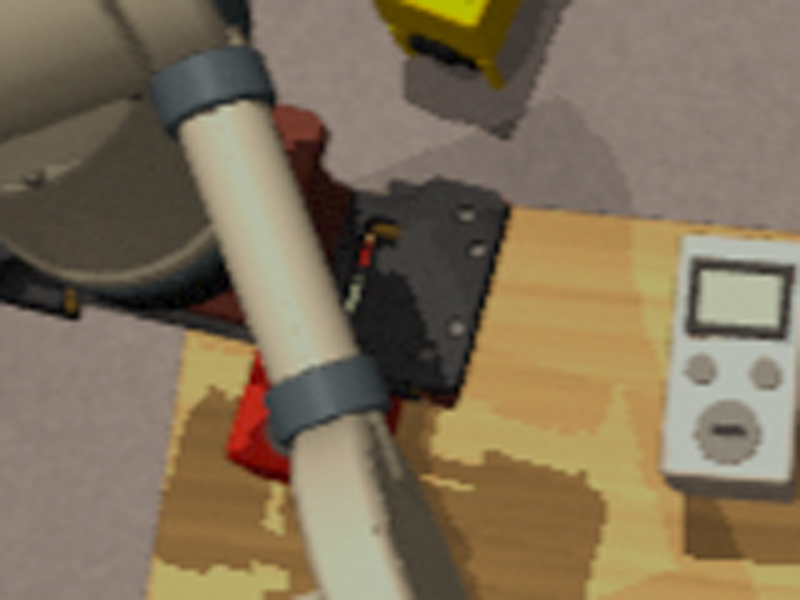

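The fingers stand above the red timer in the side view (near finger tip at about (303,204), timer top centre near (294,210)). The top view shows the jaws across its width and the white timer untouched. I'll go down and grip.

```bash
python3 -m crank '[[-0.0015,-0.001,0.01,0,0,0,0.0878],[0,0,0.015,0,0,0,0.0878],[0,0,0.015,0,0,0,0.0878],[0,0,0.015,0,0,0,0.0878],[0,0,0.012,0,0,0,0.0878],[0,0,0.005,0,0,0,0.0878],[0,0,0,0,0,0,0.0878],[0,0,0,0,0,0,0.045],[0,0,0,0,0,0,0.04],[0,0,0,0,0,0,0.04]]' 40
python3 -m crank '[[0,0,0,0,0,0,0.04],[0,0,0,0,0,0,0.04],[0,0,0,0,0,0,0.04],[0,0,0,0,0,0,0.04],[0,0,-0.005,0,0,0,0.04],[0,0,-0.01,0,0,0,0.04],[0,0,-0.015,0,0,0,0.04],[0,0,-0.02,0,0,0,0.04],[0,0,-0.02,0,0,0,0.04],[0,0,-0.02,0,0,0,0.04]]' 40
python3 - <<'E'
from h import *
_,t=timer_tool(-9,0)
go([.49,-.18,.20],t)
d=grab("side"); crop(d,240,120,160,120,5,"pics/s2c.png")
E
```

```text
clock: 3.4
ee_pos: [0.5806, 0.2488, 0.0706]
ee_rot: [0.396, 3.115, 0.001]
contact_force: [-1.0, -0.2, -0.2]
finger_gap: 0.0672
clock: 4.4
ee_pos: [0.5802, 0.2486, 0.162]
ee_rot: [0.396, 3.115, 0.001]
contact_force: [-0.5, -0.1, -0.9]
finger_gap: 0.0496
t 4.4 pos [0.5802 0.2486 0.162 ] gap 0.0496 F [-0.5 -0.1 -0.9] M [-0.01 -0.04  0.02]
turn(tool) [ 0.001  0.001 -0.096] shift before turn [-0.0199 -0.4376 -0.0383] after turn [ 0.0221 -0.4375 -0.038 ]
```

View pics/s2c.png

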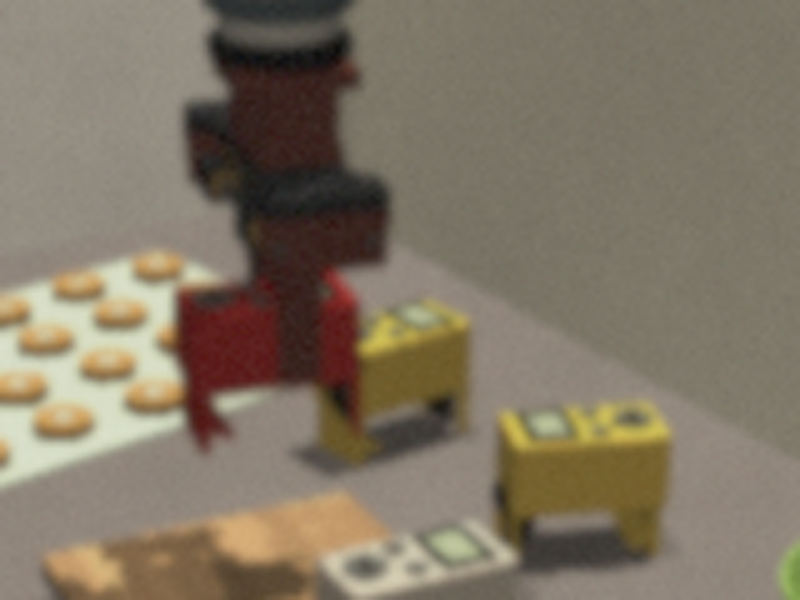

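```bash
python3 -m crank '[[0,0,-0.02,0,0,0,0.04],[0,0,-0.02,0,0,-0.096,0.04],[0.001,-0.03,0,0,0,0,0.04],[0.001,-0.04,0,0,0,0,0.04],[0.001,-0.045,0,0,0,0,0.04],[0.001,-0.045,0,0,0,0,0.04],[0.001,-0.045,0,0,0,0,0.04],[0.001,-0.045,0,0,0,0,0.04],[0.001,-0.045,0,0,0,0,0.04],[0.001,-0.045,0,0,0,0,0.04]]'
python3 - <<'E'
from h import *
def tgt(xr,zr,pitch,off=(.0107,.0266)):
    # timer origin at rail (xr,0,zr)
    T,t=timer_tool(-9,pitch); RR=R.from_euler("z",-9,degrees=True)
    p=np.array([.528,-.183,0])+RR.apply([xr,0,zr])+T.apply([off[0],0,off[1]])
    return p,t
for a in [(-.04,.14,0),(-.04,.14,20)]:
    p,t=tgt(*a);print(p.round(4));go(p,t)
E
```

```text
clock: 5.45
ee_pos: [0.5186, -0.0876, 0.2005]
ee_rot: [0.246, 3.131, -0.0]
contact_force: [0.3, -1.0, -2.5]
finger_gap: 0.0498
[ 0.4991 -0.1784  0.1666]
t 5.45 pos [ 0.5186 -0.0876  0.2005] gap 0.0498 F [ 0.3 -1.  -2.5] M [-0.03 -0.04 -0.  ]
turn(tool) [-0.     0.001  0.   ] shift before turn [ 0.0051 -0.0927  0.0339] after turn [ 0.0051 -0.0927  0.0339]
[ 0.4894 -0.1769  0.1687]
t 5.45 pos [ 0.5186 -0.0876  0.2005] gap 0.0498 F [ 0.3 -1.  -2.5] M [-0.03 -0.04 -0.  ]
turn(tool) [-0.    -0.348  0.   ] shift before turn [ 0.0149 -0.0927  0.0318] after turn [ 0.0248 -0.0927  0.0248]
```

```bash
cat >> h.py <<'E'
def tgt(xr,zr,pitch,off=(.0107,.0266)):
    T,t=timer_tool(-9,pitch); RR=R.from_euler("z",-9,degrees=True)
    p=np.array([.528,-.183,0])+RR.apply([xr,0,zr])+T.apply([off[0],0,off[1]])
    return p,t
E
python3 -m crank '[[0,-0.03,0,0,0,0,0.04],[0,-0.03,0,0,-0.1,0,0.04],[0,-0.02,0,0,-0.12,0,0.04],[0,-0.0127,0,0,-0.12,0,0.04],[0,0,0,0,-0.079,0,0.04],[0,0,0,0,0,0,0.04],[0,0,0,0,0,0,0.04],[0,0,0,0,0,0,0.04],[0,0,0,0,0,0,0.04],[0,0,0,0,0,0,0.04]]'
python3 - <<'E'
from h import *
go(*tgt(-.041,.105,24));go(*tgt(-.041,.078,24))
E
```

```text
clock: 6.45
ee_pos: [0.5052, -0.1773, 0.1997]
ee_rot: [0.212, 2.716, -0.045]
contact_force: [0.4, 1.2, -1.3]
finger_gap: 0.0501
t 6.45 pos [ 0.5052 -0.1773  0.1997] gap 0.0501 F [ 0.4  1.2 -1.3] M [ 0.04  0.29 -0.01]
turn(tool) [ 0.001 -0.001  0.001] shift before turn [ 0.0438 -0.0021  0.0528] after turn [ 0.0439 -0.0021  0.0527]
t 6.45 pos [ 0.5052 -0.1773  0.1997] gap 0.0501 F [ 0.4  1.2 -1.3] M [ 0.04  0.29 -0.01]
turn(tool) [ 0.001 -0.001  0.001] shift before turn [ 0.0548 -0.0021  0.0774] after turn [ 0.0548 -0.0021  0.0774]
```

```bash
python3 -m crank '[[0.012,0,0.005,0,0,0,0.04],[0.015,0,0.015,0,0,0,0.04],[0.015,-0.002,0.02,0,0,0,0.04],[0.005,0,0.02,0,0,0,0.04],[0.004,0,0.01,0,0,0,0.04],[0.003,0,0.007,0,0,0,0.04],[0,0,0,0,0,0,0.04],[0,0,0,0,0,0,0.04],[0,0,0,0,0,0,0.04],[0,0,0,0,0,0,0.04]]'
python3 - <<'E'
from h import *
go(*tgt(-.041,.078,24))
s=grab("side");t=grab("top")
crop(s,330,190,130,150,4,"pics/s3c.png")
crop(t,370,150,160,120,5,"pics/t3c.png")
E
```

```text
clock: 7.45
ee_pos: [0.487, -0.1769, 0.1085]
ee_rot: [0.213, 2.714, -0.046]
contact_force: [-0.7, 0.7, -2.8]
finger_gap: 0.0497
t 7.45 pos [ 0.487  -0.1769  0.1085] gap 0.0497 F [-0.7  0.7 -2.8] M [-0.01  0.3   0.03]
turn(tool) [-0.     0.002  0.   ] shift before turn [0.0013 0.0004 0.0014] after turn [0.0012 0.0004 0.0014]
```

View pics/s3c.png

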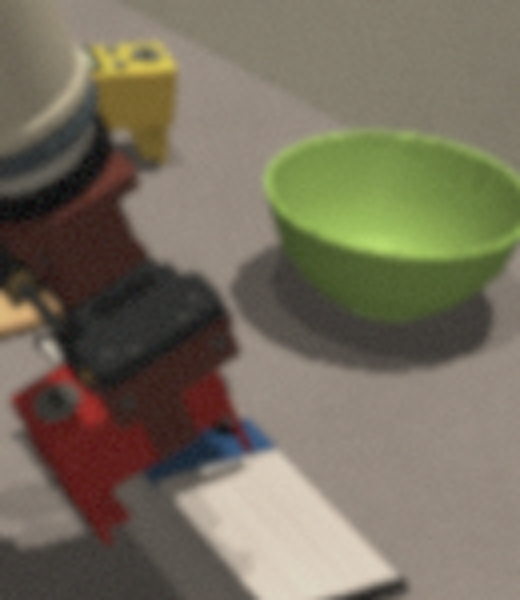

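View pics/t3c.png

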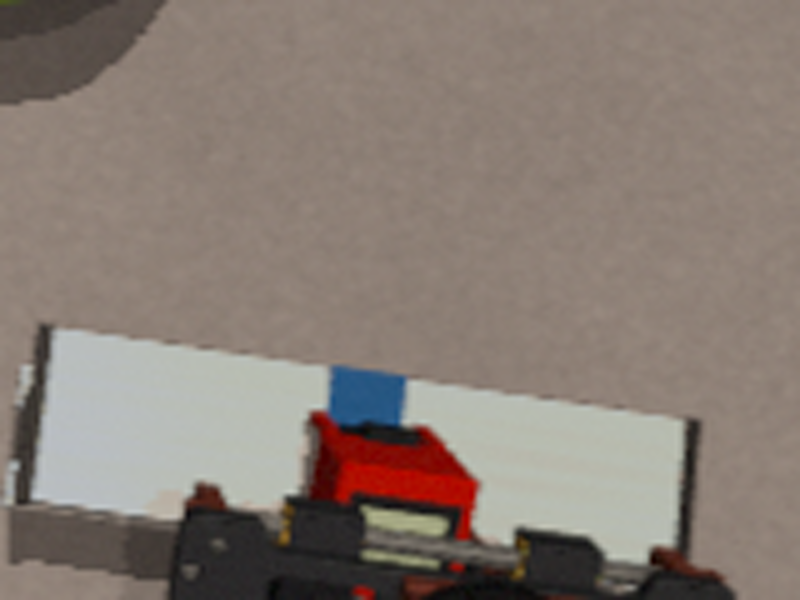

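Run:
```python
from h import *
st=arm.state(); s=grab("side");t=grab("top")
tool=R.from_rotvec(st["ee_rot"]);T=tool*R.from_matrix(np.diag([-1.,1,-1]))
o=st["ee_pos"]-T.apply([.0107,0,.0266])
RR=R.from_euler("z",-9,degrees=True)
def S(n,p,d,x0,y0,k):
    w=o+T.apply(p); q=proj(d,w); print(n,"rail",(RR.inv().apply(w-[.528,-.183,0])*1000).round(1),"crop",((q-[x0,y0])*k).round(0))
for n,p in dict(lip=(-.0245,-.023,-.0235),wallbot=(-.0435,-.023,-.032),hooktop=(-.047,-.025,.048),underclip=(.047,-.025,0),foot=(.045,-.025,-.032)).items():
    S(n,p,s,330,190,4)
for n,p in dict(topR=(.047,-.025,.048),topL=(.047,.025,.048),footR=(.045,-.025,-.032),footL=(.045,.025,-.032),udR=(.047,-.025,0),udL=(.047,.025,0)).items():
    S(n,p,t,370,150,5)
```

```text
lip rail [-53.4 -23.4  48. ] crop [132. 517.]
wallbot rail [-67.3 -23.4  32.5] crop [106. 548.]
hooktop rail [-103.1  -25.4  104.1] crop [ 49. 453.]
underclip rail [  2.3 -25.3  98.6] crop [238. 412.]
foot rail [ 13.5 -25.3  68.5] crop [252. 455.]
topR rail [-17.2 -25.3 142.4] crop [481. 478.]
topL rail [-17.3  24.7 142.4] crop [340. 459.]
footR rail [ 13.5 -25.3  68.5] crop [431. 428.]
footL rail [13.5 24.7 68.5] crop [302. 410.]
udR rail [  2.3 -25.3  98.6] crop [451. 444.]
udL rail [ 2.3 24.7 98.6] crop [317. 426.]
```

Run:
```python
from h import *
go(*tgt(-.041,.0765,24));go(*tgt(-.0063,.0765,24))
```

```text
t 7.65 pos [ 0.4867 -0.1767  0.1077] gap 0.0495 F [-0.1  0.6 -2.2] M [0.04 0.31 0.02]
turn(tool) [-0.     0.001  0.   ] shift before turn [0.0012 0.0003 0.0022] after turn [0.0012 0.0003 0.0022]
t 7.65 pos [ 0.4867 -0.1767  0.1077] gap 0.0495 F [-0.1  0.6 -2.2] M [0.04 0.31 0.02]
turn(tool) [-0.     0.001  0.   ] shift before turn [-0.0304  0.0003  0.0164] after turn [-0.0305  0.0003  0.0163]
```

```bash
python3 -m crank '[[0.0012,0,0.0022,0,0,0,0.04],[-0.004,0,0.0018,0,0,0,0.04],[-0.006,0,0.0027,0,0,0,0.04],[-0.006,0,0.0027,0,0,0,0.04],[-0.006,0,0.0027,0,0,0,0.04],[-0.005,0,0.0022,0,0,0,0.04],[-0.0045,0,0.002,0,0,0,0.04],[0,0,0,0,0,0,0.04],[0,0,0,0,0,0,0.04],[0,0,0,0,0,0,0.04]]'
python3 - <<'E'
from h import *
go(*tgt(-.0063,.0765,24));go(*tgt(-.0005,.067,10));go(*tgt(0,.060,0))
s=grab("side");t=grab("top")
crop(s,330,190,130,150,4,"pics/s4c.png")
crop(t,370,150,160,120,5,"pics/t4c.png")
E
```

```text
clock: 8.65
ee_pos: [0.5203, -0.182, 0.1047]
ee_rot: [0.213, 2.715, -0.045]
contact_force: [0.8, 0.6, -2.5]
finger_gap: 0.0502
t 8.65 pos [ 0.5203 -0.182   0.1047] gap 0.0502 F [ 0.8  0.6 -2.5] M [ 0.04  0.36 -0.04]
turn(tool) [ 0. -0.  0.] shift before turn [-0.0005  0.0002 -0.0002] after turn [-0.0005  0.0002 -0.0002]
t 8.65 pos [ 0.5203 -0.182   0.1047] gap 0.0502 F [ 0.8  0.6 -2.5] M [ 0.04  0.36 -0.04]
turn(tool) [0.    0.244 0.   ] shift before turn [-0.0081  0.0002  0.0142] after turn [-0.0113  0.0002  0.0118]
t 8.65 pos [ 0.5203 -0.182   0.1047] gap 0.0502 F [ 0.8  0.6 -2.5] M [ 0.04  0.36 -0.04]
turn(tool) [0.    0.419 0.   ] shift before turn [-0.0095  0.0002  0.024 ] after turn [-0.0184  0.0002  0.0181]
```

View pics/s4c.png

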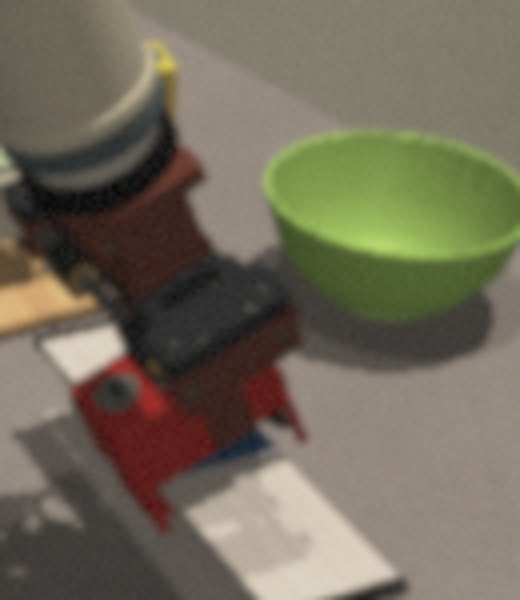

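View pics/t4c.png

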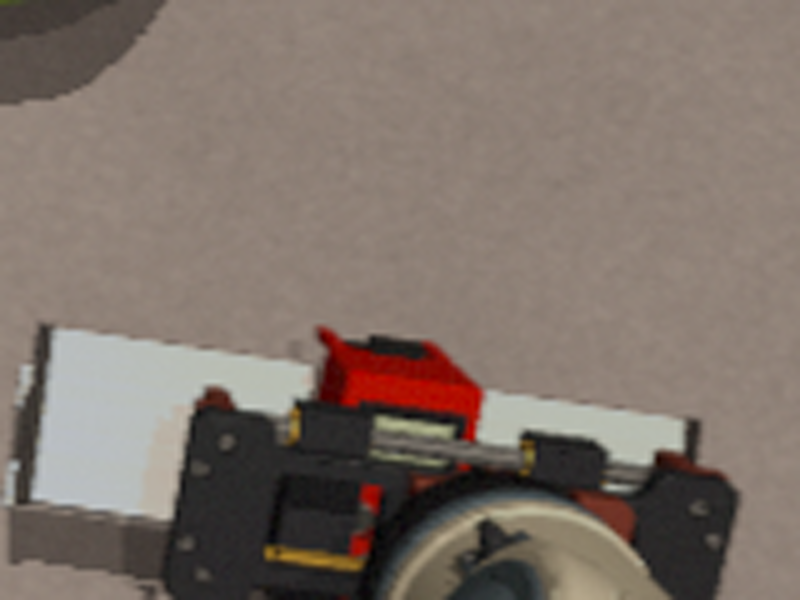

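The lip is now under the near edge: in the side crop the wall stands at (165,500) against the plate edge and the lip is hidden under it. There is no contact force. Now I'll tilt down part way.

```bash
python3 -m crank '[[0,0,0,0,0,0,0.04],[-0.0018,0,0.0028,0,0.04,0,0.04],[-0.0018,0,0.0028,0,0.04,0,0.04],[-0.0018,0,0.0025,0,0.045,0,0.04],[-0.002,0,0.0025,0,0.045,0,0.04],[-0.0022,0,0.002,0,0.04,0,0.04],[-0.001,0,0.001,0,0.034,0,0.04],[0,0,0,0,0,0,0.04],[0,0,0,0,0,0,0.04],[0,0,0,0,0,0,0.04]]'
python3 - <<'E'
from h import *
go(*tgt(-.0005,.067,10));go(*tgt(0,.060,0))
s=grab("side");t=grab("top")
crop(s,330,190,130,150,4,"pics/s5c.png")
E
```

```text
clock: 9.75
ee_pos: [0.5347, -0.1843, 0.0954]
ee_rot: [0.232, 2.957, -0.021]
contact_force: [0.6, 0.3, -1.5]
finger_gap: 0.0499
t 9.75 pos [ 0.5347 -0.1843  0.0954] gap 0.0499 F [ 0.6  0.3 -1.5] M [ 0.01 -0.01  0.07]
turn(tool) [-0.     0.002  0.   ] shift before turn [0.0015 0.0002 0.0001] after turn [0.0015 0.0002 0.0001]
t 9.75 pos [ 0.5347 -0.1843  0.0954] gap 0.0499 F [ 0.6  0.3 -1.5] M [ 0.01 -0.01  0.07]
turn(tool) [-0.     0.176  0.   ] shift before turn [-0.0023  0.0002  0.0093] after turn [-0.0039  0.0002  0.0088]
```

View pics/s5c.png

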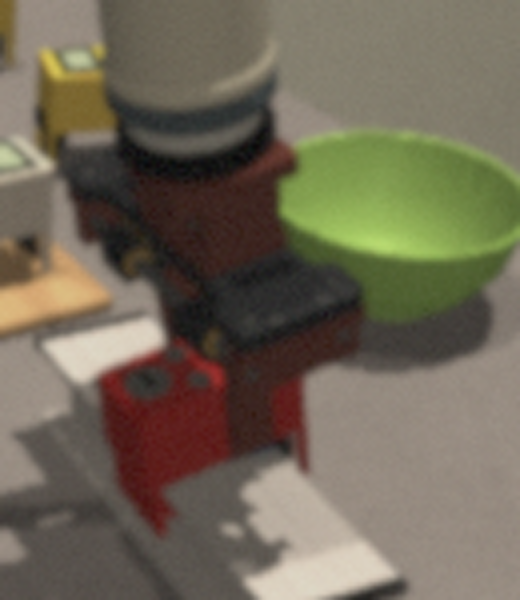

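```bash
python3 -m crank '[[-0.0005,0,0.0018,0,0.035,0,0.04],[-0.0005,0,0.0018,0,0.035,0,0.04],[-0.0005,0,0.0018,0,0.035,0,0.04],[-0.0005,0,0.0018,0,0.035,0,0.04],[-0.0005,0,0.0018,0,0.035,0,0.04],[0,0,0,0,0,0,0.04],[0,0,0,0,0,0,0.04],[0,0,0,0,0,0,0.04],[0,0,0,0,0,0,0.04],[0,0,0,0,0,0,0.04]]' 50
python3 - <<'E'
from h import *
go(*tgt(0,.060,0))
s=grab("side");t=grab("top")
crop(s,330,190,130,150,4,"pics/s6c.png")
crop(t,370,150,160,120,5,"pics/t6c.png")
E
```

```text
clock: 10.85
ee_pos: [0.5378, -0.1848, 0.0867]
ee_rot: [0.246, 3.132, -0.0]
contact_force: [-0.3, -0.1, -2.0]
finger_gap: 0.0499
t 10.85 pos [ 0.5378 -0.1848  0.0867] gap 0.0499 F [-0.3 -0.1 -2. ] M [-0.01  0.05 -0.02]
turn(tool) [-0.  0.  0.] shift before turn [-0.0007  0.0002  0.0001] after turn [-0.0007  0.0002  0.0001]
```

View pics/s6c.png

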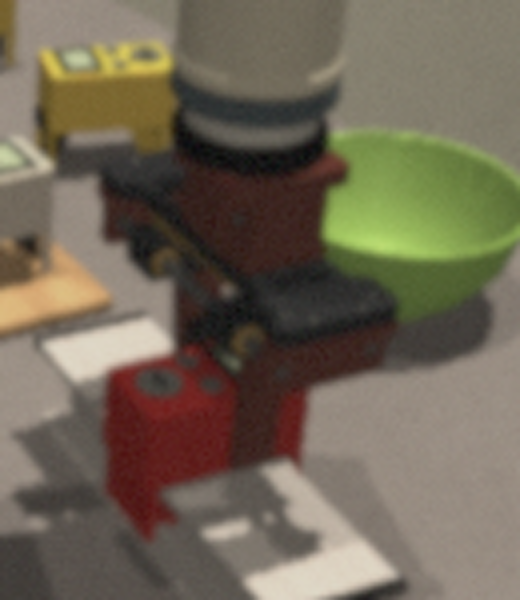

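View pics/t6c.png

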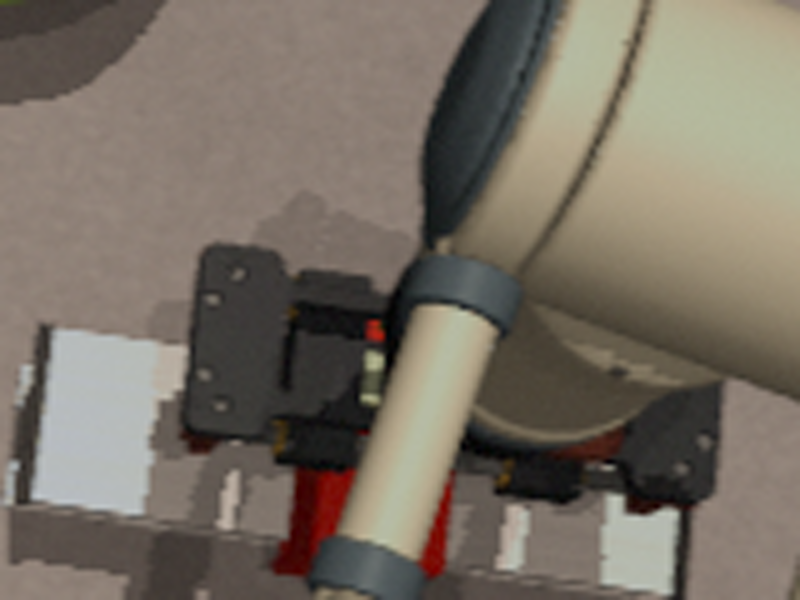

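```bash
python3 -m crank '[[0,0,0.0007,0,0,0,0.04],[0,0,0.0007,0,0,0,0.04],[0,0,0.0006,0,0.01,0,0.04],[0,0,0,0,0.01,0,0.04],[0,0,0,0,0,0,0.04],[0,0,0,0,0,0,0.04],[0,0,0,0,0,0,0.04],[0,0,0,0,0,0,0.04],[0,0,0,0,0,0,0.04],[0,0,0,0,0,0,0.04]]' 50
python3 - <<'E'
from h import *
go(*tgt(0,.060,0))
E
```

```text
clock: 11.95
ee_pos: [0.5387, -0.185, 0.0863]
ee_rot: [-0.244, -3.114, -0.002]
contact_force: [-3.1, 1.0, 5.8]
finger_gap: 0.0495
t 11.95 pos [ 0.5387 -0.185   0.0863] gap 0.0495 F [-3.1  1.   5.8] M [ 0.13  0.3  -0.05]
turn(tool) [-0.    -0.018  0.   ] shift before turn [ 0.0002  0.0003 -0.0003] after turn [ 0.0002  0.0003 -0.0003]
```

```bash
python3 -m crank '[[0,0,0.001,0,0,0,0.04],[0,0,0.001,0,0.01,0,0.04],[0,0,0.001,0,0.01,0,0.04],[0,0,0.001,0,0.01,0,0.04],[0,0,0,0,0,0,0.04],[0,0,0,0,0,0,0.04],[0,0,0,0,0,0,0.04],[0,0,0,0,0,0,0.04],[0,0,0,0,0,0,0.04],[0,0,0,0,0,0,0.04]]' 60
python3 - <<'E'
from h import *
go(*tgt(0,.060,0))
s=grab("side");t=grab("top")
crop(s,330,190,130,150,4,"pics/s7c.png")
E
```

```text
clock: 12.95
ee_pos: [0.5395, -0.1851, 0.0868]
ee_rot: [-0.242, -3.088, -0.004]
contact_force: [-9.5, 4.6, 22.9]
finger_gap: 0.0497
t 12.95 pos [ 0.5395 -0.1851  0.0868] gap 0.0497 F [-9.5  4.6 22.9] M [0.69 1.2  0.03]
turn(tool) [-0.001 -0.044  0.   ] shift before turn [0.0009 0.0003 0.0003] after turn [0.001  0.0003 0.0002]
```

View pics/s7c.png

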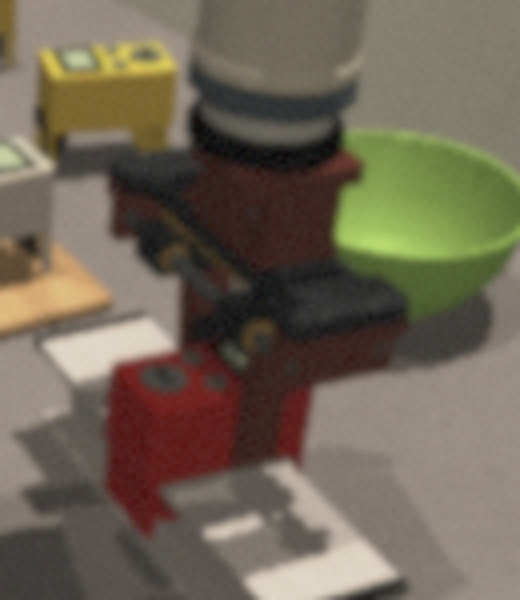

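```bash
python3 -m crank '[[0,0,-0.002,0,-0.02,0,0.04],[0,0,-0.002,0,-0.024,0,0.04],[0,0,0,0,0,0,0.06],[0,0,0,0,0,0,0.0878],[0,0,0,0,0,0,0.0878],[0,0,0,0,0,0,0.0878],[0,0,0,0,0,0,0.0878],[0,0,-0.01,0,0,0,0.0878],[0,0,-0.03,0,0,0,0.0878],[0,0,-0.04,0,0,0,0.0878]]' 60
python3 - <<'E'
from h import *
go(*tgt(0,.060,0))
s=grab("side");t=grab("top")
crop(s,330,190,130,150,4,"pics/s8c.png")
E
```

```text
clock: 14.05
ee_pos: [0.5376, -0.1845, 0.1637]
ee_rot: [-0.245, -3.122, -0.003]
contact_force: [0.8, 0.0, 0.4]
finger_gap: 0.088
t 14.05 pos [ 0.5376 -0.1845  0.1637] gap 0.088 F [0.8 0.  0.4] M [-0.05 -0.04  0.06]
turn(tool) [ 0.001 -0.01   0.   ] shift before turn [-0.0017 -0.0001  0.0771] after turn [-0.0009 -0.0001  0.0771]
```

View pics/s8c.png

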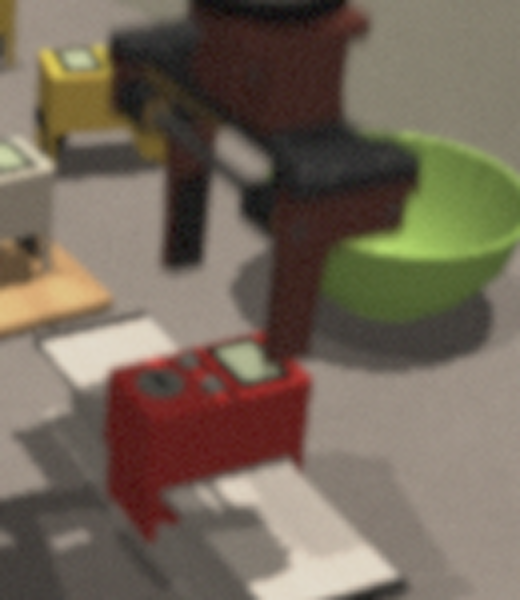

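Released. It looks flat; I'll move clear and measure.

```bash
python3 -m crank '[[0,0,-0.04,0,0,0,0.0878],[0,0.03,-0.04,0,0,0,0.0878],[0,0.045,-0.02,0,0,0,0.0878],[0,0.045,0,0,0,0,0.0878],[0,0.045,0,0,0,0,0.0878],[0,0.045,0,0,0,0,0.0878],[0,0.045,0,0,0,0,0.0878],[0,0.045,0,0,0,0,0.0878],[0,0,0,0,0,0,0.0878],[0,0,0,0,0,0,0.0878]]'
python3 - <<'E'
from h import *
s=grab("side");t=grab("top","pics/t9.png")
crop(s,330,240,130,110,6,"pics/s9c.png")
crop(t,370,190,140,100,5,"pics/t9c.png")
P=t["pixels"].astype(int)
m=(P[...,0]>150)&(P[...,1]<80)&(P[...,2]<80)
a,b,A=quad(m);print("red top",a.tolist(),A)
w=np.array([onz(t,u,.108)[:2] for u in b]);print(w.round(4).tolist(),w.mean(0),[np.linalg.norm(w[i]-w[i-1]).round(4) for i in range(4)])
RR=R.from_euler("z",-9,degrees=True)
print("centre in rail",RR.inv().apply(np.append(w.mean(0)-[.528,-.183],0)))
for nm,(x,z,th) in dict(flat=(0,.06,0),tilt6=(-.0005,.064,6)).items():
    T,_=timer_tool(-9,th);o=np.array([.528,-.183,0])+RR.apply([x,0,z])
    for n,p in dict(hookR=(-.047,-.025,.048),hookL=(-.047,.025,.048),clipR=(.047,-.025,.048),clipL=(.047,.025,.048),udhookR=(-.047,-.025,0),udclipR=(.047,-.025,0),footR=(.047,-.025,-.032)).items():
        q=o+T.apply(p);print(nm,n,"side crop",((proj(s,q)-[330,240])*6).round(0),"top crop",((proj(t,q)-[370,190])*5).round(0))
E
```

```text
clock: 15.15
ee_pos: [0.586, 0.1122, 0.2645]
ee_rot: [-0.242, -3.126, 0.0]
contact_force: [-0.3, 0.0, 0.2]
finger_gap: 0.0874
red top [[438.0, 212.0], [462.0, 216.0], [458.0, 263.0], [433.0, 260.0]] 1200.0
[[0.4849, -0.1516], [0.5768, -0.1662], [0.5708, -0.2142], [0.4791, -0.1987]] [ 0.52791359 -0.18267081] [np.float64(0.0475), np.float64(0.0931), np.float64(0.0483), np.float64(0.093)]
centre in rail [-0.00013684  0.00031162  0.        ]
flat hookR side crop [228. 328.] top crop [444. 372.]
flat hookL side crop [156. 249.] top crop [308. 353.]
flat clipR side crop [473. 265.] top crop [468. 122.]
flat clipL side crop [393. 191.] top crop [334. 104.]
flat udhookR side crop [219. 446.] top crop [409. 385.]
flat udclipR side crop [458. 379.] top crop [432. 149.]
flat footR side crop [449. 453.] top crop [410. 165.]
tilt6 hookR side crop [213. 335.] top crop [442. 387.]
tilt6 hookL side crop [142. 255.] top crop [306. 367.]
tilt6 clipR side crop [461. 247.] top crop [474. 133.]
tilt6 clipL side crop [381. 173.] top crop [338. 114.]
tilt6 udhookR side crop [218. 448.] top crop [408. 386.]
tilt6 udclipR side crop [459. 359.] top crop [438. 146.]
tilt6 footR side crop [458. 431.] top crop [417. 154.]
```

View pics/s9c.png

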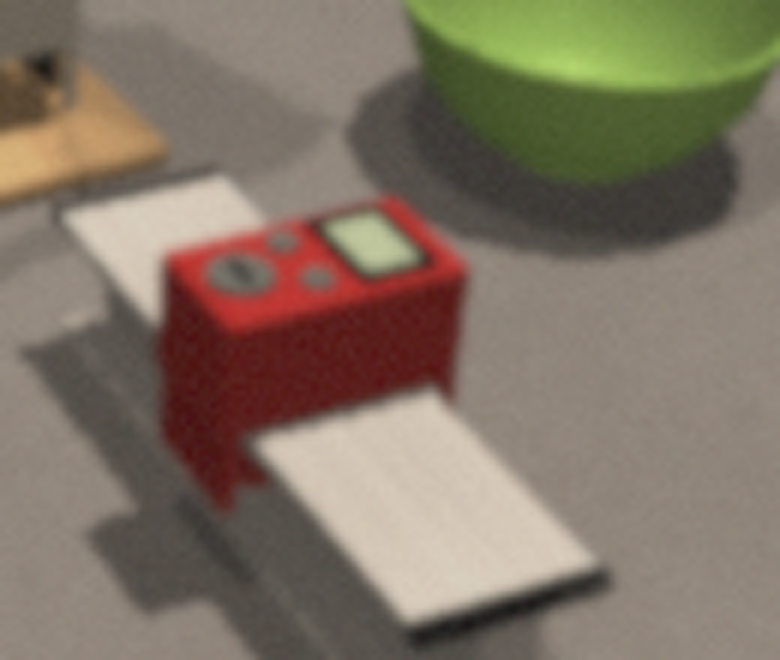

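View pics/t9c.png

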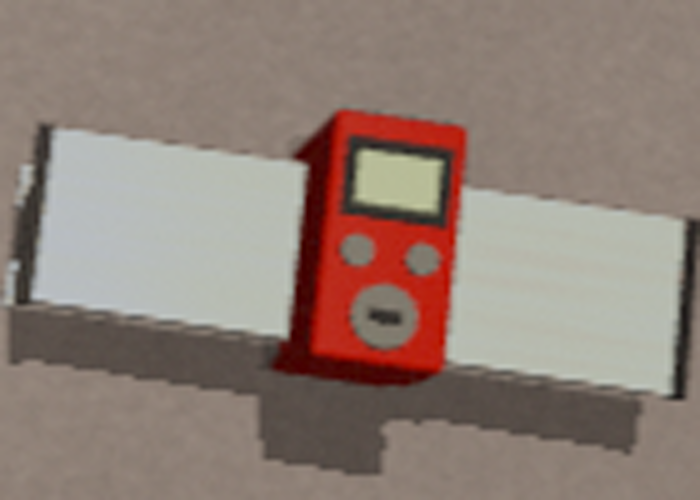

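The corners match the flat pose to within about 1 px (clip-end corner at (468,268) in the side crop; flat predicts (473,265), 6° tilted predicts (461,247)). The blue band is covered. One last check on the white timer, then hand in.

```bash
python3 - <<'E'
from h import *
t0=np.load("t0.npy").astype(int)
t=grab("top");s=grab("side");P=s["pixels"].astype(int);S0=np.load("s0.npy").astype(int)
def wc(P):
    Q=P[225:270,300:348]; m=(Q.max(2)-Q.min(2)<45)&(Q.mean(2)>95)
    y,x=np.nonzero(m);return x.mean()+300,y.mean()+225,len(x)
print("white side before/now",wc(S0),wc(P))
E
python3 - <<'E'
import cv2
from h import *
s=grab("side");a=np.load("s0.npy")
cv2.imwrite("pics/w.png",cv2.resize(np.hstack([a[190:280,280:365],s["pixels"][190:280,280:365]])[:,:,::-1],None,fx=4,fy=4))
E
```

```text
white side before/now (np.float64(326.74), np.float64(235.32), 600) (np.float64(327.4438264738599), np.float64(239.1701890989989), 899)
```

View pics/w.png

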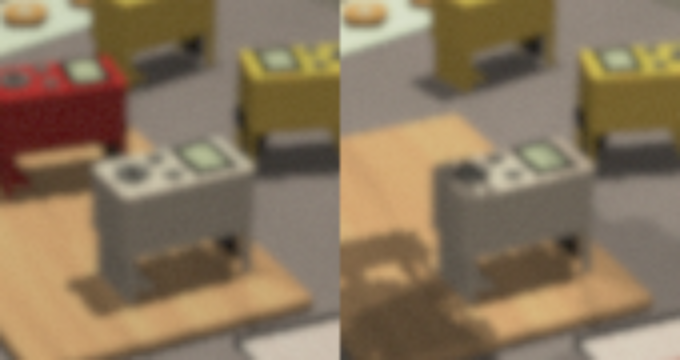

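The white timer is in the same place in both views. The mask centroid moved only because the arm's shadow now falls on it.

```bash
python3 -c "
from plant import arm
print(arm.close_job())"
```

```text
the job is handed in; nothing more can be done
None
```

I clipped the red timer onto the rail over the blue mark, let go of it, moved the arm clear and handed the job in at about 15 s; no verdict came back.

- **Hooking:** I gripped the red timer by its sides, tilted its clip end up about 24° and slid its lip under the near edge. By the arm's pose the lip was about 16 mm in. The side view fits that, with the wall against the edge and the lip hidden. There was no contact force.
- **Snapping:** I tilted it down and pressed with about 25 N. I saw no clear jump in the force when the clip should have snapped. I take it as snapped because the timer stayed flat after I released it.
- **Final position:** its centre is within about 1 mm of the blue mark's middle, and it looks square to the rail. The corner checks matched the flat pose to about 1 pixel and ruled out a 6° tilt.
- **White timer:** it stands at the same place in the before and after pictures. A colour-mask check moved by about 4 pixels, which I put down to the arm's shadow falling on it.

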